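Fit the key to the gas valve and shut it

ROBOT

A 6-joint arm with a two-finger parallel gripper is mounted at the origin on the work surface. World frame = base frame: x ahead of the robot, y to its left, z up, the work surface at z = 0. Lengths are in m, angles in rad, forces in N, time in s.
With the tool pointing down it reaches from about 0.3 to 0.85 m from the base axis. Payload 5.4 kg.
Tool frame: the origin (TCP) lies midway between the tips of the shut fingers; the grasp point (between the pads) lies grasp_offset behind it (grasp_offset is the distance from the TCP to the grasp point, in m); x points along the fingers, y is the direction in which the jaws open and shut, and the axes are right-handed (so a half turn about x gives the same grasp; the last joint's range is limited). The gripper opens to 85 mm and grips with 20 to 120 N. Pads are 22 mm wide; open, the fingers measure 114 mm over their backs; the gripper's body (76 mm by 85 mm) begins 54 mm behind the grasp point. The pads swing forward as they close: fully open they stand 13 mm farther back than shut.
Start: joints at [-1.325, 0.158, 1.597, -0, 1.386, -0.21], TCP at [0.253, -0.516, 0.209] pointing down, gripper open.
Joint ranges: [-2.91, 2.91], [-0.94, 2.29], [0.18, 2.7], [-1.29, 4.43], [0.17, 2.64], [-3, 3]. Speed limits (rad/s): [2.57, 2.57, 3.14, 3.14, 3.14, 3.14].

INTERFACE

Orientations are given as a unit quaternion [x, y, z, w].
In Python, from plant import move_ptp, move_straight, movej, set_gripper, dwell, ik, observe, camera, Unreachable, job_done, grasp_offset gives the robot as it stands. The module is installed in compiled form; this text tells all that it offers. Calls block until the motion is done:
- move_ptp(position, orientation): joint-space move of the TCP to a pose.
- move_straight(position, rotation=None, speed=0.15): straight line of the TCP; rotation=None keeps the orientation; speed is the mean speed in m/s.
- movej(angles): joint-space move.
- set_gripper(opening, f_grip=None): finger opening in m; f_grip is the grip in N (None keeps the last); returns when the fingers have stopped.
- dwell(seconds).
- ik(position, orientation): joint angles nearest the present ones, or None.
- observe(): the state.
- camera(name): name is "scene" or "top" or "wrist"; returns a dict with "img" (400x640x3 uint8, red, green, blue), "z_map" (400x640 float32, m along the optical axis (not along the pixel's ray), 0 where there is no reading), "fx", "fy", "cx", "cy" (pixels), "eye" and "orientation" of the camera in the world. Camera axes: x right, y down, z forward; pixel columns grow to the right and rows downward; lengths in m; the calibration is good to about 2 mm. A picture is of the moment at which its call begins.
A pose or a line that the arm cannot do raises Unreachable and nothing moves.
- job_done(): hands the job in, once; it reports no verdict.
The state is a dict: "t": time; "joint_pos": joint angles; "qd": joint speeds; "joint_torque": joint torques, N m; "ee_pos": TCP position; "eef_rot": TCP orientation; "force": force on the tool from outside, world axes, zero at the start; "moment": the same for the moment, N m; "opening": finger opening in m.
Only numpy, scipy, OpenCV 4.12 (cv2) and the standard library are available. Lean on these libraries where they do the work, as an engineer would, in place of code of your own. Each camera call takes 0.05 s, during which the arm holds its last target. There are 200 camera calls.

TASK

Put the loose valve key onto the square stem of the gas valve block, fully home on its collar, then with the key turn the stem clockwise (seen from above) to its stop to shut the gas. Leave the key sitting on the stem, and do not disturb the jar, the tin or the marver paddle.

Things in the scene. Friction and masses are not known exactly. Their poses are not given: they have to be found in the camera images.
- key: Loose aluminium valve key, upright, 58 mm tall. Origin: centre of its underside. Square hub 38 x 38 mm, 30 mm high, sides along x and y. Square bore in the underside, 18.4 mm wide, parallel to the hub, 23 mm deep, chamfered. On top, 30 to 58 mm up, a grip bar 72 mm long (x), 16 mm wide (y), centred. Fits the stem in four quarter-turn positions with about 9 degrees play either way.
- block: Fixed brass gas valve block, 80 (x) by 240 (y) by 45 mm high. Origin: centre of its underside. The square stem stands at its y = -50 mm on a round collar 48 mm across, 10 mm high. At y = +30 mm a low round plug, at +88 mm an upright gauge reaching 121 mm above the bench, at the +y end a pipe stub.
- stem_foot (a point): Point on the stem's axis at the collar's top face (55 mm above the bench), where the key's underside rests when fully home. z up; x and y are square to the stem's flats and turn with it. The steel stem is 16 mm square and stands 20 mm above this point (its top 2 mm are 14 mm square).
- stem (a joint): Angle of the stem in rad, grows as it turns clockwise seen from above; 0 is fully open (flats parallel to the block's sides), 1.2 is the stop, shut. Starts between 0 and 0.5. Stiff: about 0.08 N m, stays where it is left.
- jar: Bystander: closed glass jar with steel lid, 70 mm across, 100 mm tall. Origin: centre of its underside.
- paddle: Bystander: marver paddle lying flat, dark plate 70 x 90 x 10 mm (x, y, z) with a rod and wooden handle reaching 170 mm from the origin to its -y side. Origin: underside of the plate's centre.
- tin: Bystander: plain steel tin, 64 mm across, 60 mm tall. Origin: centre of its underside.
Not all that is in view belongs to the job. Several things have the shape of the key; the one meant has the colours described above.

How it is judged:
On the way, in this order (a step that is already met when the one before it is completed fails the run):
1. the key is fully home on the square stem, before the valve is shut (horizontal distance between key and stem_foot below 0.004 m and z of key in the frame of stem_foot below 0.004 m and angle between key's own z axis and vertical below 0.08 rad), for 0.2 s.
2. the key, still home, has turned the stem to its stop (all of step 1 and value of joint stem above 1.1 rad), for 0.2 s.
At the end, for the whole second after the job is handed in: The key is at rest on the stem, its underside within 4 mm of the collar, within 4 mm of the stem's axis and upright (under 0.08 rad), and the stem is turned to within 0.1 rad of its stop (all of step 2 and linear speed of key below 0.01 m/s); the robot touches nothing.
It fails at once if the jar is moved more than 30 mm (distance of jar from where it was at the start of the episode above 0.03 m).
It fails at once if the paddle is moved more than 30 mm (distance of paddle from where it was at the start of the episode above 0.03 m).
It fails at once if the tin is moved more than 30 mm (distance of tin from where it was at the start of the episode above 0.03 m).
It also fails if it takes over 54 s, if anything falls off the work surface, if the arm or the gripper's body presses on something with over 40 N, if the wrist force passes 120 N, or if a joint passes its speed limit or range.

## Working session

There is one attempt and no reset: what is moved stays moved. The work goes in short steps, each a Python script; the robot and the scene stay as the last script left them, time stands still between calls to the robot, and variables do not carry over. Pictures are saved under pics/ and viewed, about 8 in all and at most 12, crops included, and the job is handed in when it is done.

```bash
mkdir -p pics
cat > h.py <<'E'
import numpy as np, cv2
from scipy.spatial.transform import Rotation as R
from plant import *
def pts(c):
    v,u=np.mgrid[0:400,0:640]; z=c["z_map"]
    p=np.stack([(u-c["cx"])/c["fx"]*z,(v-c["cy"])/c["fy"]*z,z],-1)
    w=p@R.from_quat(c["orientation"]).as_matrix().T+np.array(c["eye"])
    w[z==0]=np.nan
    return w
def save(c,n,crop=None,s=1):
    im=c["img"][:,:,::-1]
    if crop: im=im[crop[1]:crop[3],crop[0]:crop[2]]
    cv2.imwrite("pics/"+n+".png",cv2.resize(im,None,fx=s,fy=s,interpolation=cv2.INTER_CUBIC))
E
python3 - <<'E'
from h import *
for n in("top","scene"):
    c=camera(n); save(c,n); np.savez(n+".npz",**c); print(n,c["eye"],c["orientation"],c["fx"],c["fy"],c["cx"],c["cy"],(c["z_map"]>0).mean())
o=observe();print(o["t"],o["eef_rot"],o["force"],grasp_offset,o["opening"])
E
```

```text
top [ 0.44626017 -0.1189076   1.0883578 ] [-0.695655    0.71381115 -0.05686305  0.05748355] 495.486464867773 495.486464867773 318.6321030697591 198.60481782551133 0.9958671875
scene [ 0.89672717 -0.37795646  0.72616902] [ 0.88186599  0.3903726  -0.11313988 -0.23899994] 386.9956790306254 386.9956790306254 321.82774835907514 196.6089570014979 0.9961640625
0.1 [-0.68880838 -0.16037439  0.68883836 -0.15913762] [-0.43665898 -0.48028316 -0.11316819] 0.0187 0.08545909747275955
```

View pics/top.png

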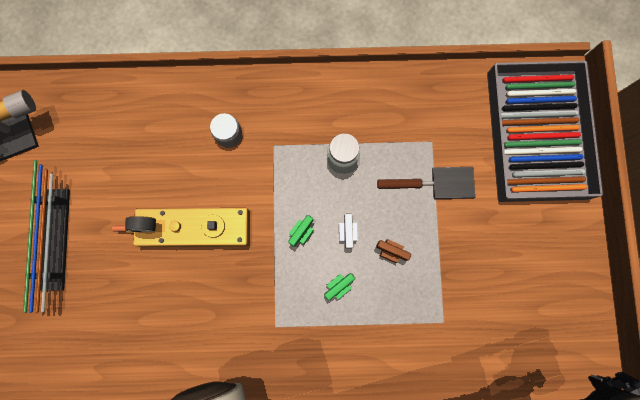

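View pics/scene.png

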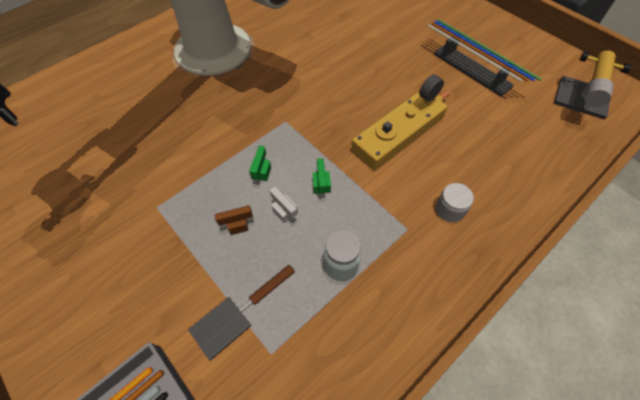

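The silver (aluminium) key is at top (348,231), with green and brown lookalikes around it. The stem is at top (212,226), the jar at (344,153), the tin at (225,129), and the paddle at (455,183). Next I'll measure from both views.

```bash
cat > m.py <<'E'
from h import *
for n,boxes in(("top",dict(key=(325,205,372,258),stem=(195,210,230,243),blk=(130,204,252,250))),("scene",dict(key=(262,180,304,224),stem=(375,115,405,140),blk=(345,70,452,170)))):
    c=dict(np.load(n+".npz")); W=pts(c)
    for k,(a,b,d,e) in boxes.items():
        w=W[b:e,a:d].reshape(-1,3)
        for lo,hi in dict(key=[(.052,.066),(.022,.036)],stem=[(.068,.085),(.05,.06)],blk=[(.040,.049)])[k]:
            q=w[(w[:,2]>lo)&(w[:,2]<hi)]
            if len(q)<5: print(n,k,lo,len(q)); continue
            (cx,cy),s,a_=cv2.minAreaRect((q[:,:2]*1000).astype(np.float32))
            print(n,k,lo,len(q),"c",round(cx,1),round(cy,1),"size",np.round(s,1),"ang",round(a_,1),"z",np.median(q[:,2]).round(4), "mean",q[:,:2].mean(0).round(4))
c=dict(np.load("top.npz")); save(c,"t2",(180,190,390,300),3.8)
E
python3 m.py
```

```text
top key 0.052 262 c 546.6 -180.6 size [16.1 71.1] ang 89.6 z 0.0586 mean [ 0.5451 -0.1804]
top key 0.022 179 c 537.7 -180.0 size [36.8 54.2] ang 88.0 z 0.0309 mean [ 0.5454 -0.1784]
top stem 0.068 68 c 563.5 103.4 size [16.5 14.8] ang 88.5 z 0.0749 mean [0.5635 0.1029]
top stem 0.05 346 c 562.5 105.5 size [66.7 71.8] ang 0.7 z 0.0558 mean [0.5632 0.1029]
top blk 0.04 3199 c 564.4 153.3 size [240.   79.5] ang 88.6 z 0.0458 mean [0.5634 0.1488]
scene key 0.052 261 c 547.4 -181.3 size [14.9 70.9] ang 89.9 z 0.0589 mean [ 0.5494 -0.1819]
scene key 0.022 165 c 554.9 -180.8 size [39.1 54.6] ang 89.3 z 0.0313 mean [ 0.5485 -0.1873]
scene stem 0.068 65 c 564.0 102.3 size [16.9 16.7] ang 89.4 z 0.0755 mean [0.565  0.1014]
scene stem 0.05 230 c 564.0 103.2 size [46.6 49.4] ang 19.4 z 0.0563 mean [0.5676 0.0981]
scene blk 0.04 2222 c 565.2 153.5 size [242.4  80.2] ang 88.9 z 0.0464 mean [0.5694 0.1424]
```

View pics/t2.png

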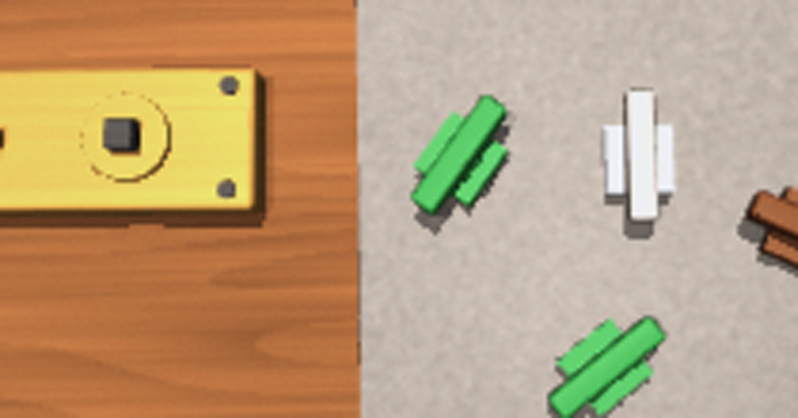

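Both views agree to about 1 mm. The key is at (0.547, -0.181), yaw about -0.4°. The stem is at (0.564, 0.103), with the block's yaw about -1.4°. I'll choose the wrist variant, then look closer with the wrist camera on the way.

```bash
cat >> h.py <<'E'
def q(yaw,flip=0):
    "tool down, jaws along y at yaw=0"
    z=R.from_euler('z',yaw+np.pi*flip)
    return (z*R.from_matrix(np.array([[0,0,-1],[1,0,0],[0,-1,0]]).T)).as_quat() if 0 else (z*R.from_matrix(np.column_stack([[0,0,-1],[0,1,0],[1,0,0]]))).as_quat()
KEY=np.array([.547,-.181]); STEM=np.array([.5638,.103])
E
python3 - <<'E'
from h import *
for f in(0,1):
    for p,z,y in((KEY,.034,-.007),(STEM,.2,-.02),(STEM,.089,-.02),(STEM,.089,-1.45)):
        a=ik([*p,z],q(y,f)); print(f,y,None if a is None else np.round(a,2))
E
```

```text
0 -0.007 [-0.53  0.36  1.73 -0.    1.06 -2.09]
0 -0.02 [-0.03  0.16  1.61 -0.    1.37 -1.58]
0 -0.02 [-0.03  0.27  1.71 -0.    1.16 -1.58]
0 -1.45 [-0.03  0.27  1.71 -0.    1.16 -0.15]
1 -0.007 [-0.53  0.36  1.73 -0.    1.06  1.05]
1 -0.02 [-0.03  0.16  1.61 -0.    1.37  1.56]
1 -0.02 [-0.03  0.27  1.71 -0.    1.16  1.56]
1 -1.45 [-0.03  0.27  1.71 -0.    1.16  2.99]
```

Run:
```python
from h import *
def ana(w,lo,hi,ctr,r=.06):
    s=(w[:,2]>lo)&(w[:,2]<hi)&(np.linalg.norm(w[:,:2]-ctr,axis=1)<r); g=w[s]
    (cx,cy),sz,a=cv2.minAreaRect((g[:,:2]*1000).astype(np.float32)); return len(g),round(cx,1),round(cy,1),np.round(sz,1),round(a,1),np.median(g[:,2]).round(4)
for n,P,z in(("wkey",KEY,.2),("wstem",STEM,.22)):
    move_ptp([*P,z],q(-.007 if n=="wkey" else -.02)); 
    c=camera("wrist"); np.savez(n+".npz",**c); save(c,n); w=pts(c).reshape(-1,3)
    print(n,c["eye"],observe()["t"],observe()["ee_pos"])
    if n=="wkey": print(ana(w,.052,.066,P))
    else: print(ana(w,.068,.085,P,.02)); print(ana(w,.05,.06,P,.03)); print(ana(w,.04,.049,P,.2))
cv2.imwrite("pics/w.png",np.vstack([cv2.imread("pics/wkey.png")[:,:],cv2.imread("pics/wstem.png")])[:, :] if 0 else cv2.resize(np.hstack([cv2.imread("pics/wkey.png"),cv2.imread("pics/wstem.png")]),(800,250)))
```

```text
wkey [ 0.46996763 -0.1813423   0.36530217] 1.8 [ 0.54675185 -0.18181607  0.19996623]
(819, 545.9, -182.6, array([15. , 71.1]), 89.9, np.float64(0.0581))
wstem [0.4871838  0.10311334 0.38518441] 2.95 [0.56401924 0.10150492 0.21978319]
(195, 563.3, 101.9, array([15.2, 15.3]), 89.0, np.float64(0.0751))
(957, 563.4, 102.3, array([47.2, 46.7]), 24.8, np.float64(0.0553))
(9339, 642.4, 85.9, array([366.4, 240.9]), 88.5, np.float64(0.0452))
```

View pics/wstem.png

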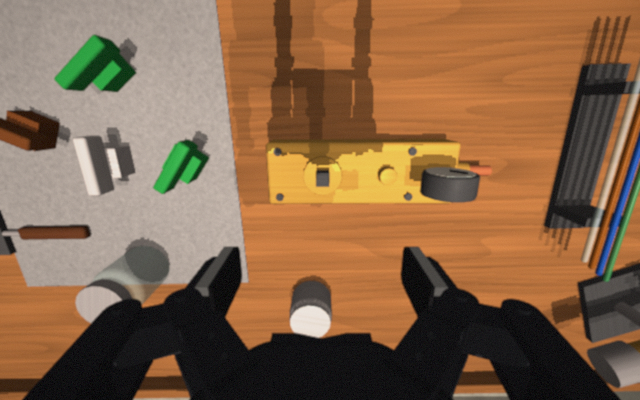

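The wrist view shows the stem at (322,178), square to the block, with clear surroundings. All views agree within about 1.5 mm. Now I'll grasp the key.

Run:
```python
from h import *
K=[.5465,-.1813]; Q=q(-.003)
move_ptp([*K,.13],Q); move_straight([*K,.036],Q,.12)
o=observe(); print(o["t"],o["ee_pos"],o["force"])
set_gripper(0.0,70); o=observe(); print(o["t"],o["ee_pos"],o["force"],o["opening"])
move_straight([*K,.16],Q,.15); dwell(.2)
o=observe(); print(o["t"],o["ee_pos"],o["force"],o["opening"])
c=camera("wrist"); np.savez("wg.npz",**c); save(c,"wg",(180,100,480,400),2)
```

```text
5.025 [ 0.54729205 -0.18160616  0.03693736] [ 0.9432462  -1.33833351  0.28598647]
5.7917 [ 0.54647553 -0.18127018  0.03597609] [ 0.17722119  0.26755422 -0.1359699 ] -0.0002404833933777822
6.9667 [ 0.54588587 -0.18095175  0.15879045] [-0.75978765  0.27042549 -1.13077536] 0.00013900005719384584
```

View pics/wg.png

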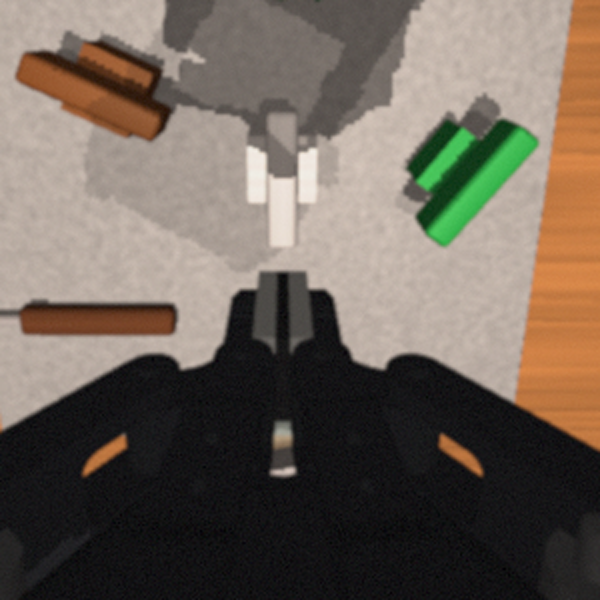

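The fingers closed fully empty: the key still stands at crop (283,180) and is not held. I'll find out where the fingertips and key really are.

Run:
```python
from h import *
c=dict(np.load("wg.npz")); W=pts(c); print("ee .5459 -.1810 .1588; eye",c["eye"])
print("rows col 314:"); 
for r in range(150,290,8): print(r,W[r,314].round(4),W[r,321].round(4))
w=W.reshape(-1,3); 
def ana(w,n):
    g=w[(w[:,2]>.052)&(w[:,2]<.066)&(np.linalg.norm(w[:,:2]-KEY,axis=1)<.06)]
    (cx,cy),sz,a=cv2.minAreaRect((g[:,:2]*1000).astype(np.float32)); print(n,len(g),cx,cy,sz,a,np.median(g[:,2]))
ana(w,"wrist"); c=camera("top"); np.savez("top2.npz",**c); ana(pts(c).reshape(-1,3),"top")
c=camera("scene"); ana(pts(c).reshape(-1,3),"scene"); np.savez("sc2.npz",**c); save(c,"sc2",(180,60,380,260),3)
```

```text
ee .5459 -.1810 .1588; eye [ 0.46933991 -0.18129087  0.32427161]
rows col 314:
150 [ 0.513  -0.1892  0.0013] [ 0.513  -0.181   0.0019]
158 [ 0.5132 -0.1879  0.0572] [ 0.5129 -0.1811  0.0595]
166 [ 0.5209 -0.188   0.058 ] [ 0.521  -0.1811  0.0576]
174 [ 0.5286 -0.188   0.0592] [ 0.529  -0.1812  0.0575]
182 [ 0.5374 -0.1882  0.0564] [ 0.5372 -0.1812  0.0576]
190 [ 0.5452 -0.1882  0.0585] [ 0.5455 -0.1812  0.0575]
198 [ 0.5536 -0.1883  0.0583] [ 0.5534 -0.1812  0.0592]
206 [ 0.5623 -0.1884  0.058 ] [ 0.5624 -0.1813  0.0579]
214 [ 0.5714 -0.1885  0.0571] [ 0.5709 -0.1813  0.0586]
222 [ 0.5798 -0.1886  0.0584] [ 0.5799 -0.1813  0.0581]
230 [ 0.6147 -0.1903  0.0007] [ 0.6146 -0.1814  0.0012]
238 [ 0.5341 -0.1851  0.1905] [ 0.5354 -0.1813  0.1879]
246 [ 0.5342 -0.1849  0.1995] [ 0.5351 -0.1813  0.1977]
254 [ 0.5346 -0.1847  0.2067] [ 0.5345 -0.1814  0.2071]
262 [ 0.5345 -0.1845  0.2142] [ 0.535  -0.1814  0.2135]
270 [ 0.536  -0.1844  0.2185] [ 0.5355 -0.1814  0.2192]
278 [ 0.5339 -0.1842  0.2277] [ 0.5395 -0.1814  0.2192]
286 [ 0.5345 -0.1841  0.2321] [ 0.5434 -0.1814  0.2195]
wrist 1065 546.0480346679688 -181.96990966796875 (71.29237365722656, 15.769774436950684) 0.18542692065238953 0.058027779016628867
top 89 523.720947265625 -179.91709899902344 (14.803706169128418, 25.12493133544922) 87.59981536865234 0.05859887663753893
scene 257 547.3109130859375 -181.81687927246094 (70.8370361328125, 15.816740036010742) 0.842495858669281 0.059089617955123686
```

View pics/sc2.png

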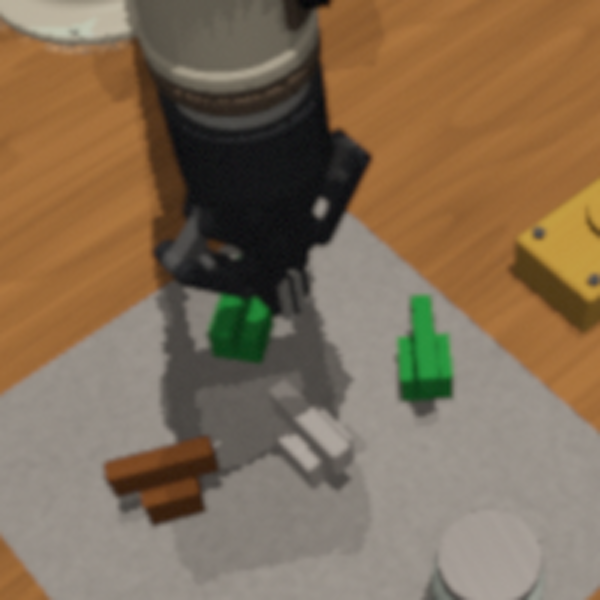

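The wrist depth puts the shut fingertips at z≈0.188 while the TCP reads 0.159, so the real tips are about 29 mm above the reported TCP. That would explain the miss, because they closed above the bar. I'll cross-check this with the scene camera before relying on it.

Run:
```python
from h import *
o=observe(); print(o["t"],o["ee_pos"],R.from_quat(o["eef_rot"]).as_matrix().round(3).tolist())
for n in("sc2","wg","top2"):
    c=dict(np.load(n+".npz")); w=pts(c).reshape(-1,3)
    g=w[(abs(w[:,0]-.546)<.02)&(abs(w[:,1]+.181)<.025)&(w[:,2]>.09)&(w[:,2]<.26)]
    print(n,len(g)); 
    if len(g): i=np.argsort(g[:,2])[:8]; print(g[i].round(4).tolist())
```

```text
7.1167 [ 0.54626747 -0.18119524  0.15949706] [[-0.001, 0.003, 1.0], [0.0, 1.0, -0.003], [-1.0, 0.0, -0.001]]
sc2 550
[[0.5558, -0.1743, 0.1863], [0.5555, -0.1871, 0.1864], [0.5563, -0.1834, 0.1867], [0.5557, -0.1784, 0.1872], [0.5562, -0.1811, 0.1873], [0.5533, -0.1874, 0.1874], [0.5561, -0.1852, 0.1882], [0.556, -0.1763, 0.1884]]
wg 9152
[[0.5353, -0.1752, 0.1843], [0.5351, -0.1786, 0.1847], [0.5351, -0.1774, 0.1847], [0.535, -0.1819, 0.1848], [0.535, -0.1852, 0.185], [0.535, -0.1758, 0.185], [0.535, -0.1791, 0.185], [0.5349, -0.1874, 0.185]]
top2 0
```

Both cameras agree: the tips sit about 25–26 mm behind the reported TCP (scene 0.186, wrist 0.1845, TCP 0.159). I'll regrasp with that correction, aiming for the tips at z≈0.035, just above the hub.

Run:
```python
from h import *
K=[.5465,-.1815]; Q=q(-.003)
set_gripper(.07); move_straight([*K,.0095],Q,.15)
o=observe(); print(o["t"],o["ee_pos"],o["force"])
set_gripper(0.0,70); o=observe(); print(o["t"],o["ee_pos"],o["force"],o["opening"])
if o["opening"]>.012:
    move_straight([*K,.13],Q,.12); dwell(.2)
    o=observe(); print(o["t"],o["ee_pos"],o["force"],o["opening"])
    c=camera("wrist"); np.savez("wg2.npz",**c); save(c,"wg2",(180,100,480,400),2)
    c=camera("scene"); np.savez("sc3.npz",**c)
    for n in("wg2","sc3"):
        w=pts(dict(np.load(n+".npz"))).reshape(-1,3)
        g=w[(abs(w[:,0]-.546)<.045)&(abs(w[:,1]+.181)<.03)&(w[:,2]>.09)&(w[:,2]<.185)]
        print(n,len(g),np.percentile(g,[1,50,99],axis=0).round(4).tolist())
```

```text
8.9333 [ 0.54740781 -0.18201721  0.01062415] [ 0.53593551 -0.22563979  0.1445653 ]
9.475 [ 0.54689721 -0.18167241  0.00998228] [-0.15183833  0.90033373  2.73479553] 0.01490035230889437
10.8333 [ 0.54602647 -0.18123532  0.1291305 ] [ 0.33716219  0.28495413 -2.34130017] 0.014798064741764679
wg2 6871 [[0.5101, -0.2014, 0.1243], [0.5349, -0.1818, 0.1769], [0.5784, -0.1624, 0.1835]]
sc3 648 [[0.5291, -0.2017, 0.1219], [0.5587, -0.1883, 0.1668], [0.5822, -0.1611, 0.184]]
```

View pics/wg2.png

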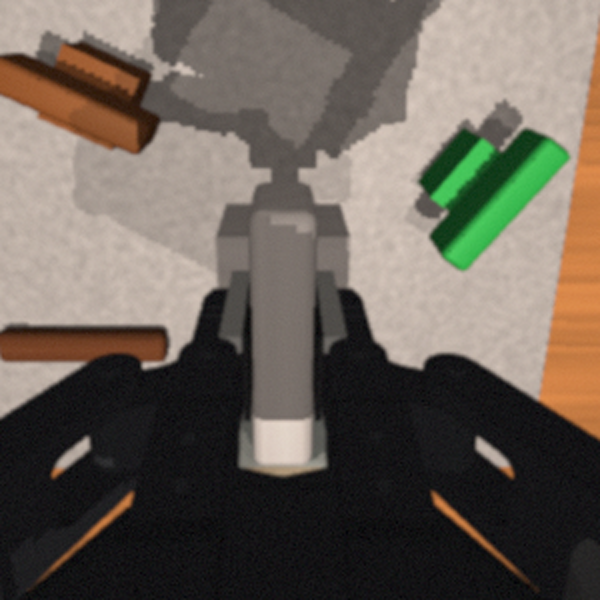

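The key is held: opening is 14.8 mm, the bar is centred in the jaws, and the hub is level at crop (283,235). Top, wrist and scene agree on the key-to-stem offset of (17.0, 284.0) mm. I'll carry it over and lower it in steps while watching the force.

Run:
```python
from h import *
P=[.5635,.1025]; Q=q(-.022)
move_ptp([*P,.14],Q); dwell(.2)
c=camera("wrist"); w=pts(c).reshape(-1,3); np.savez("ws.npz",**c)
g=w[(abs(w[:,0]-P[0])<.045)&(abs(w[:,1]-P[1])<.009)&(w[:,2]>.175)&(w[:,2]<.2)]
print("bar",np.percentile(g,[1,50,99],axis=0).round(4).tolist(),"slope",np.polyfit(g[:,0],g[:,2],1))
move_straight([*P,.088],Q,.1); dwell(.2); f0=np.array(observe()["force"]); print(f0)
for z in np.arange(.085,.0635,-.003):
    move_straight([*P,z],Q,.04); o=observe(); f=np.array(o["force"])-f0
    print(round(o["t"],2),round(z,4),np.round(o["ee_pos"],4),f.round(1),np.round(o["moment"],2),round(o["opening"],4))
    if abs(f).max()>12: break
```

```text
bar [[0.5278, 0.0937, 0.1772], [0.5551, 0.1016, 0.1882], [0.5968, 0.1108, 0.1997]] slope [0.03538561 0.16841407]
[-0.16258526 -0.38702315 -2.03909831]
13.4 0.085 [0.5633 0.1025 0.0848] [-0.8  0.5  0.4] [ 0.02  0.02 -0.01] 0.015
13.65 0.082 [0.5632 0.1025 0.0817] [-0.4 -0.3  0.8] [-0.08 -0.    0.03] 0.0145
13.9 0.079 [0.5633 0.1025 0.0787] [ 0.1 -0.2  0.2] [-0.02  0.01  0.03] 0.0149
14.15 0.076 [0.5633 0.1025 0.0757] [0.  0.7 0.3] [-0.05 -0.03  0.04] 0.0148
14.4 0.073 [0.5633 0.1025 0.0727] [0.2 0.1 0.4] [-0.01  0.02 -0.01] 0.0151
14.65 0.07 [0.5633 0.1025 0.0697] [ 0.   0.7 -0.1] [-0.02  0.02 -0.02] 0.0144
14.9 0.067 [0.5633 0.1025 0.0667] [0.1 0.8 0.2] [-0.03  0.02  0.05] 0.0147
15.15 0.064 [0.5645 0.1025 0.065 ] [-0.1  1.5  5.6] [ 0.    0.08 -0.01] 0.0148
```

Home contact came at TCP z 0.065, exactly where expected (5.6 N). Now I'll turn it clockwise.

Run:
```python
from h import *
P=[.5635,.1025,.0645]; dwell(.5); m0=observe()["moment"][2]; print(observe()["t"],m0)
for y in np.r_[np.arange(.1,1.2,.15),np.arange(1.2,1.43,.04)]:
    move_straight(P,q(-.022-y),.1); o=observe(); m=o["moment"][2]-m0
    print(round(o["t"],2),round(y,2),np.round(o["force"],1),round(m,3),round(o["opening"],4),np.round(o["ee_pos"],4),np.round(o["joint_pos"][5],3))
    if abs(m)>.6: break
```

```text
15.65 -0.026494924106274752
15.9 0.1 [0.3 1.8 5.2] 0.031 0.0149 [0.564  0.1026 0.065 ] -1.482
16.2 0.25 [-0.4  2.7  6.2] -0.011 0.015 [0.5639 0.1031 0.065 ] -1.333
16.5 0.4 [1.2 3.7 4.6] -0.014 0.0147 [0.564  0.1031 0.065 ] -1.183
16.8 0.55 [0.8 3.  6.1] 0.009 0.015 [0.5639 0.1032 0.065 ] -1.033
17.1 0.7 [0.3 3.4 5.6] -0.058 0.0149 [0.564  0.1032 0.065 ] -0.883
17.4 0.85 [0.5 3.8 5.1] -0.037 0.0147 [0.564  0.1033 0.065 ] -0.735
17.7 1.0 [0.3 2.3 5.8] -0.04 0.0144 [0.564  0.1033 0.065 ] -0.585
18.0 1.15 [1.2 3.5 4.8] -0.03 0.0149 [0.5641 0.1033 0.065 ] -0.436
18.25 1.2 [1.3 4.3 5.8] 0.017 0.0148 [0.5641 0.1033 0.065 ] -0.386
18.5 1.24 [0.8 4.9 4.6] 0.033 0.0148 [0.5641 0.1033 0.065 ] -0.346
18.75 1.28 [0.6 4.8 5.4] 0.038 0.015 [0.5641 0.1033 0.065 ] -0.306
19.0 1.32 [0.3 3.3 5.8] 0.033 0.0145 [0.5642 0.1033 0.065 ] -0.266
19.25 1.36 [1.3 4.8 5.5] 0.103 0.0146 [0.5641 0.1033 0.065 ] -0.226
19.5 1.4 [0.9 3.5 5.2] 0.045 0.015 [0.5641 0.1034 0.065 ] -0.186
```

No stop felt yet (expected at about 1.36 with play). I'll continue a little, watching the moment.

Run:
```python
from h import *
P=[.5635,.1025,.0645]; m0=-.026
for y in np.arange(1.43,1.62,.03):
    move_straight(P,q(-.022-y),.1); M=[]
    for _ in range(4): dwell(.03); M.append(observe()["moment"][2]-m0)
    o=observe()
    print(round(o["t"],2),round(y,2),np.round(o["force"],1),np.mean(M).round(3),round(o["opening"],4),np.round(o["ee_pos"],4),np.round(o["joint_pos"][5],3),np.round(o["joint_torque"][5],3))
    if abs(np.mean(M))>.4: break
c=camera("wrist"); np.savez("we.npz",**c); save(c,"we",(180,100,480,400),2)
c=camera("top"); np.savez("te.npz",**c)
c=camera("scene"); np.savez("se.npz",**c); save(c,"se",(320,60,470,180),4)
```

```text
19.88 1.43 [1.4 5.2 5.3] 0.237 0.0146 [0.5642 0.1034 0.065 ] -0.156 0.249
20.27 1.46 [1.7 4.6 4.6] 0.469 0.0147 [0.5642 0.1034 0.065 ] -0.127 0.469
```

View pics/we.png

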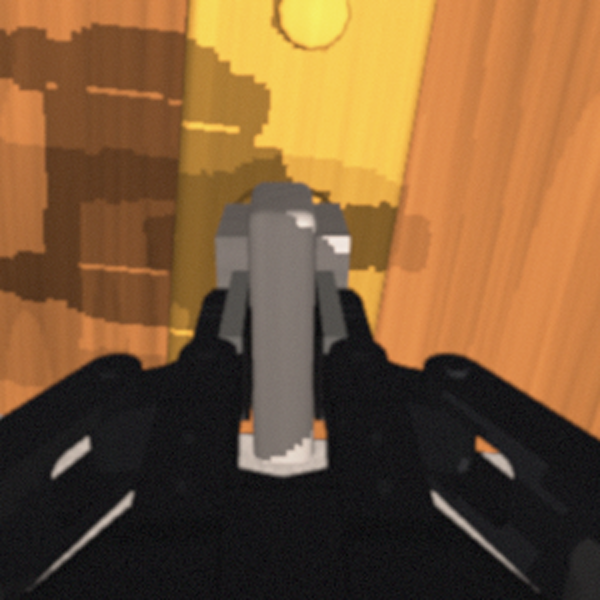

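View pics/se.png

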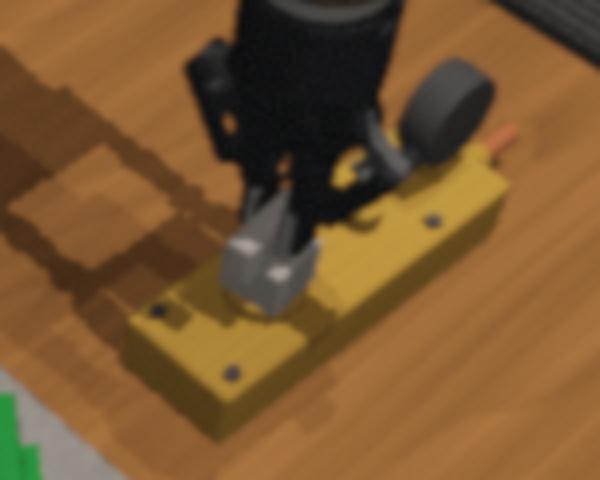

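The wrist view shows the hub sitting on the collar, with the bar now along the block. In the scene view the key is down on the collar at (270,290). The moment rose sharply (0.24 → 0.47 N m) at the stop, about 2.5° past where stop plus play predicted. I'll relax, release, retract and check.

Run:
```python
from h import *
Q=q(-.022-1.43)
move_straight([.5637,.103,.0652],Q,.1); set_gripper(.05); o=observe(); print(o["t"],o["force"],o["opening"])
move_straight([.5637,.103,.2],Q,.12); move_ptp([.45,-.02,.28],q(-.9)); dwell(.3)
o=observe(); print(o["t"],o["force"])
for n in("top","scene","wrist"):
    c=camera(n); np.savez("f_"+n+".npz",**c); w=pts(c).reshape(-1,3)
    for nm,lo,hi,r in(("bar",.106,.12,.05),("hub",.078,.092,.04)):
        g=w[(w[:,2]>lo)&(w[:,2]<hi)&(np.linalg.norm(w[:,:2]-STEM,axis=1)<r)]
        if len(g)>10:
            (cx,cy),s,a=cv2.minAreaRect((g[:,:2]*1000).astype(np.float32)); print(n,nm,len(g),round(cx,1),round(cy,1),np.round(s,1),round(a,1),np.median(g[:,2]).round(4))
    if n=="top": save(c,"ft",(120,100,480,300),2.2)
```

```text
21.1 [-0.21776886 -0.29704328 -0.00086206] 0.0502257932502796
23.4917 [ 0.55074794 -0.11100195  0.89064324]
top bar 276 563.8 102.7 [16.3 70.1] 8.8 0.1137
top hub 152 565.0 95.6 [38.5 55.3] 8.7 0.0863
scene bar 228 564.3 102.9 [15.7 71.9] 9.1 0.1139
scene hub 132 568.5 99.3 [59.4 42.9] 57.9 0.0863
wrist bar 885 562.9 102.7 [16.9 72. ] 9.2 0.1128
wrist hub 427 551.0 99.7 [14.1 70.4] 11.0 0.0853
```

View pics/ft.png

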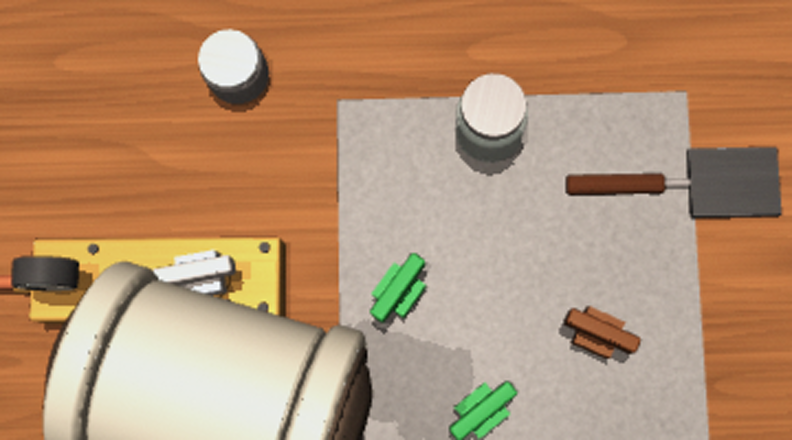

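```bash
python3 -c "
from h import *
job_done(); print(observe()['t'])"
```

```text
the job is handed in; nothing more can be done
the job is handed in; nothing more can be done
```

The aluminium key is on the stem, fully home on its collar, and the valve is turned clockwise to its stop. I handed the job in at about 23.6 s of the 54 s allowed; no verdict is reported.

- **First grasp missed:** the fingers closed empty above the bar. Two cameras showed the real fingertips about 25 mm behind the reported TCP, which disagrees with the description. I corrected for that and the second grasp held, with an opening of 14.8 mm on a 16 mm bar.
- **Fitting and turning:** the key went on without side load and touched the collar at the expected height with about 5.6 N. At the stop the moment rose sharply, from 0.24 to 0.47 N m. I eased off, released and backed away.
- **Last checks of the key:** three views put its centre at about (0.5637, 0.1028), under 1 mm from the stem axis. The bar top is at 0.1135 m, against 0.113 m expected when home. I made no separate tilt measurement after release.
- **Stem angle:** I did not see it directly. The key ended 1.39 rad from the block's axis, about 0.03 rad more than the stop plus the stated play. I put that down to measurement error.
- **Other things:** the jar, tin and paddle look unmoved in the final top picture, which I judged by eye. The robot was clear of everything when I handed in.

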